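Set the stock tags of the printing-block bins

TASK

Each bin of printing blocks on the stock board has a hinged tag standing in front of it. With a fingertip, gently push over the tags that are wrong, so that the tag of every completely full bin shows its green face upward and the tag of any bin with empty places shows its red face upward. Leave the loose block, the cup and the jar standing where they are.

Things in the scene. Friction and masses are not known exactly. Their poses are not given: they have to be found in the camera images.
- board: Plywood stock board lying fixed on the bench, 270 (its x) x 470 (its y) x 15 mm thick; origin at the centre of its underside, z up. Three bays lie side by side along its y axis, 150 mm apart; in each bay a bin stands 65 mm from the origin towards +x and its tag stand 70 mm towards -x (the robot's side). The board is turned by up to 0.3 rad from the world axes.
- bin_a: Fixed open grey stock bin, 110 (board x) x 130 (board y) x 35 mm high, with 5 mm walls, on the board (origin: centre of its underside, on the board's top at 15 mm), in any of the three bays. It has four places for wooden printing blocks (44 x 50 mm; the round dark grip knobs on them reach 51 mm above the bin's underside). This bin is full: all four places hold a block, their feet stained red.
- bin_b: Fixed open grey stock bin, 110 (board x) x 130 (board y) x 35 mm high, with 5 mm walls, on the board (origin: centre of its underside, on the board's top at 15 mm), in any of the three bays. It has four places for wooden printing blocks (44 x 50 mm; the round dark grip knobs on them reach 51 mm above the bin's underside). This bin is full: all four places hold a block, their feet stained blue.
- bin_c: Fixed open grey stock bin, 110 (board x) x 130 (board y) x 35 mm high, with 5 mm walls, on the board (origin: centre of its underside, on the board's top at 15 mm), in any of the three bays. It has four places for wooden printing blocks (44 x 50 mm; the round dark grip knobs on them reach 51 mm above the bin's underside). This bin is not full: one block with a yellow-stained foot is left and three places are empty.
- stand_a: Fixed dark steel tag stand on the board (origin: centre of its underside, on the board's top at 15 mm; axes as the board's), in any of the three bays, 135 mm in front (board -x) of the bin it belongs to. Foot 84 (x) x 34 (y) mm; two posts 34 mm high at x = +-37 mm carry a hinge pin along its x axis, 30 mm above its origin.
- tag_a (a joint): Hinge angle of the tag on stand_a. The tag is a light, slippery, glossy plate (30 g), 60 mm wide along the hinge, 55 mm from hinge to free edge, 4 mm thick, and swings freely sideways between two stops: +1.0 leans to the board's -y side and shows its green face upward, -1.0 leans to the board's +y side and shows its red face upward, 0 is upright. Pushed past upright from its underside it falls over by its own weight and rests on the other stop.
- tag_a_edge (a point): Middle of the free edge of the tag on stand_a: leaning, 75 mm above the bench and 46 mm to the side of the hinge; 100 mm above the bench as it passes upright. Neighbouring edges that lean towards each other leave 58 mm between them.
- stand_b: Fixed dark steel tag stand on the board (origin: centre of its underside, on the board's top at 15 mm; axes as the board's), in any of the three bays, 135 mm in front (board -x) of the bin it belongs to. Foot 84 (x) x 34 (y) mm; two posts 34 mm high at x = +-37 mm carry a hinge pin along its x axis, 30 mm above its origin.
- tag_b (a joint): Hinge angle of the tag on stand_b. The tag is a light, slippery, glossy plate (30 g), 60 mm wide along the hinge, 55 mm from hinge to free edge, 4 mm thick, and swings freely sideways between two stops: +1.0 leans to the board's -y side and shows its green face upward, -1.0 leans to the board's +y side and shows its red face upward, 0 is upright. Pushed past upright from its underside it falls over by its own weight and rests on the other stop.
- tag_b_edge (a point): Middle of the free edge of the tag on stand_b: leaning, 75 mm above the bench and 46 mm to the side of the hinge; 100 mm above the bench as it passes upright. Neighbouring edges that lean towards each other leave 58 mm between them.
- stand_c: Fixed dark steel tag stand on the board (origin: centre of its underside, on the board's top at 15 mm; axes as the board's), in any of the three bays, 135 mm in front (board -x) of the bin it belongs to. Foot 84 (x) x 34 (y) mm; two posts 34 mm high at x = +-37 mm carry a hinge pin along its x axis, 30 mm above its origin.
- tag_c (a joint): Hinge angle of the tag on stand_c. The tag is a light, slippery, glossy plate (30 g), 60 mm wide along the hinge, 55 mm from hinge to free edge, 4 mm thick, and swings freely sideways between two stops: +1.0 leans to the board's -y side and shows its green face upward, -1.0 leans to the board's +y side and shows its red face upward, 0 is upright. Pushed past upright from its underside it falls over by its own weight and rests on the other stop.
- tag_c_edge (a point): Middle of the free edge of the tag on stand_c: leaning, 75 mm above the bench and 46 mm to the side of the hinge; 100 mm above the bench as it passes upright. Neighbouring edges that lean towards each other leave 58 mm between them.
- loose_block: Loose wooden printing block standing on its red-stained face on the bench in front of the board, 50 x 56 mm, 54 mm high with its knob; origin at the centre of its underside. To be left alone.
- dye_cup: Loose blue ceramic cup, 68 mm across, 60 mm high, on the bench in front of the board; origin at the centre of its underside. To be left alone.
- dye_jar: Loose amber jar with a yellow cap, 56 mm across, 65 mm high, on the bench in front of the board; origin at the centre of its underside. To be left alone.

How it is judged:
By the outcome, as a careful person would: the job done as asked, in the order asked, and still so for the second after the job is handed in, with the robot touching nothing.
It also fails if it takes over 58 s, if anything falls off the work surface, if the arm or the gripper's body presses on something with over 40 N, if the wrist force passes 120 N, or if a joint passes its speed limit or range.

ROBOT

A 6-joint arm with a two-finger parallel gripper is mounted at the origin on the work surface. World frame = base frame: x ahead of the robot, y to its left, z up, the work surface at z = 0. Lengths are in mm, angles in rad, forces in N, time in s.
With the tool pointing down it reaches from about 350 to 925 mm from the base axis. Payload 6.4 kg.
Tool frame: the origin (TCP) lies at the very end of the fingers, on their centre line; the grasp point (between the pads) lies 19 mm behind it; z points along the fingers, y is the direction in which the jaws open and shut (so a half turn about z gives the same grasp; the last joint's range is limited). The gripper opens to 94 mm and grips with 3 to 60 N. Pads are 16 mm wide; open, the fingers measure 119 mm over their backs; the gripper's body (75 mm by 177 mm) begins 78 mm behind the grasp point.
Start: joints at [-1.504, 0.245, 1.558, -0, 1.339, -0.174], TCP at [155.016, -631.256, 205.455] pointing down, gripper open.
Joint ranges: [-3.13, 3.13], [-1.02, 2.26], [0.13, 2.54], [-0.95, 4.09], [0.21, 2.88], [-2.74, 2.74]. Speed limits (rad/s): [2.57, 2.57, 3.14, 3.14, 3.14, 3.14].

INTERFACE

Orientations are given as a rotation vector (axis times angle).
In Python, from bench import r gives the robot as it stands. The module is installed in compiled form; this text tells all that it offers.
- The arm moves only by the tool servo_tool, never from a script. Its argument "deltas" is a list that holds one entry, the list of rows, each a list of 4 numbers: the shift along the tool's x, y, z in m, then the turn about the tool's z in rad. A call has 1 to 5 rows; each row shifts and turns the commanded pose from where the row before left it, along the tool's axes as they then stand; what a row does not reach is not made up. A row lasts 1/8 s, in which the tool goes at most 62.5 mm and 10.7 degrees, less where a joint would pass 70% of its speed; a pose out of reach is approached as far as the arm can. A call is refused whole if a number of a shift passes 0.0625 or a number of a turn 0.188, either way. A call with a gripper value outside its range is refused whole. "gripper" is the opening, from -1 (shut) to 1 (fully open), so that 0 is half open, set as the call begins (left out, the last holds). The fingers move at their own pace and stop on an object; "squeeze" is the grip in N (left out, the last holds). Time passes only in rows, so rows that do not move let the fingers close. It gives the time, the measured TCP pose, the force and the opening at its end, in the units of the state.
- r.observe(): the state, without advancing time (a new reading comes with each control period).
- r.snapshot(name): name is "side" or "top" or "wrist"; returns a dict with "color" (480x640x3 uint8, red, green, blue), "range_z" (480x640 float32, mm along the optical axis (not along the pixel's ray), 0 where there is no reading), "mtx" (3x3 intrinsics, pixels), "k1" (the pictures are not rectified: a ray, as slopes to the right and down, at radius r is drawn at 1 + k1 r^2 times it, then the intrinsics apply), "cam_to_world" (4x4, takes a point from camera to world coordinates); the wrist camera has in their place "hand_eye" (4x4, takes a point from camera to tool coordinates, whose origin is the TCP and whose axes are the flange's). Camera axes: x right, y down, z forward; pixel columns grow to the right and rows downward; lengths in mm; the calibration is good to about 2 mm. A picture is of the moment at which its call begins: read the wrist's pose just before it.
- r.finish_job(): hands the job in, once; it reports no verdict.
The state is a dict: "time_s": time; "joint_positions": joint angles; "joint_vel": joint speeds; "joint_torque": joint torques, N m; "tool_pos": TCP position; "orientation": TCP orientation; "force": force on the tool from outside, world axes, zero at the start; "moment": the same for the moment, N m; "width": opening from 0.0 (shut) to 1.0 (fully open).
Only numpy, scipy, OpenCV 4.12 (cv2) and the standard library are available. Lean on these libraries where they do the work, as an engineer would, in place of code of your own. Each camera call takes 0.05 s, during which the arm holds its last target.

## Working session

There is one attempt and no reset: what is moved stays moved. The work goes in short steps, Python scripts to look and compute and a tool call to move; the robot and the scene stay as the last step left them, time stands still between calls to the robot, and variables do not carry over. Pictures are saved under pics/ and viewed, and the job is handed in when it is done.

Besides the shell and the picture viewer there is one more tool, called after "Request:" by a JSON object that holds its "method" and its "body". servo_tool: Moves the arm, as the interface text tells. Its arguments: {"type":"object","properties":{"deltas":{"type":"array"},"gripper":{"type":"number"},"squeeze":{"type":"number"}},"required":["deltas"]}

```bash
mkdir -p pics
python3 - <<'E'
from bench import r
import cv2,numpy as np,pickle
s=r.observe();print(s)
for n in("top","side"):
    d=r.snapshot(n);cv2.imwrite(f"pics/{n}0.png",d["color"][:,:,::-1]);pickle.dump(d,open(n+"0.pkl","wb"))
    print(n,d["mtx"],d["k1"],d["cam_to_world"])
E
```

```text
{'time_s': 0.0, 'joint_positions': array([-1.50410058e+00,  2.45798365e-01,  1.55899453e+00,  2.25681627e-05,
        1.33871251e+00, -1.74071693e-01]), 'joint_vel': array([ 0.00059727,  0.00140802, -0.00125972, -0.00100528, -0.00057146,
       -0.00026703]), 'joint_torque': array([ 7.01128956e-04, -4.15837061e+01, -3.14602017e+01,  6.85206964e-02,
        3.31914844e-02, -1.32163514e-04]), 'tool_pos': array([ 154.98035861, -630.63704825,  204.36589533]), 'orientation': array([-3.11696175e+00, -3.77046433e-01, -1.95553428e-04]), 'force': array([-0.23367634, -0.30451154,  0.329224  ]), 'moment': array([0.01456721, 0.01394931, 0.03613694]), 'width': 1.0003020176311785}
top [[492.06192641   0.         310.70521454]
 [  0.         492.06192641 240.56745229]
 [  0.           0.           1.        ]] -0.1132071053819313 [[-1.27114706e-02 -9.86121868e-01  1.65535734e-01  4.02574975e+02]
 [-9.99493598e-01  1.73604139e-02  2.66676581e-02 -6.97743188e+00]
 [-2.91713297e-02 -1.65112921e-01 -9.85843170e-01  9.33933694e+02]
 [ 0.00000000e+00  0.00000000e+00  0.00000000e+00  1.00000000e+00]]
side [[619.69633947   0.         322.9952935 ]
 [  0.         619.69633947 234.99423818]
 [  0.           0.           1.        ]] -0.14170794765519332 [[-8.50358919e-01 -3.11609832e-01  4.24015356e-01  3.87352598e+01]
 [-5.26010303e-01  5.25197083e-01 -6.68940345e-01  7.77555579e+02]
 [-1.42432393e-02 -7.91875834e-01 -6.10516006e-01  8.11224275e+02]
 [ 0.00000000e+00  0.00000000e+00  0.00000000e+00  1.00000000e+00]]
```

View pics/top0.png

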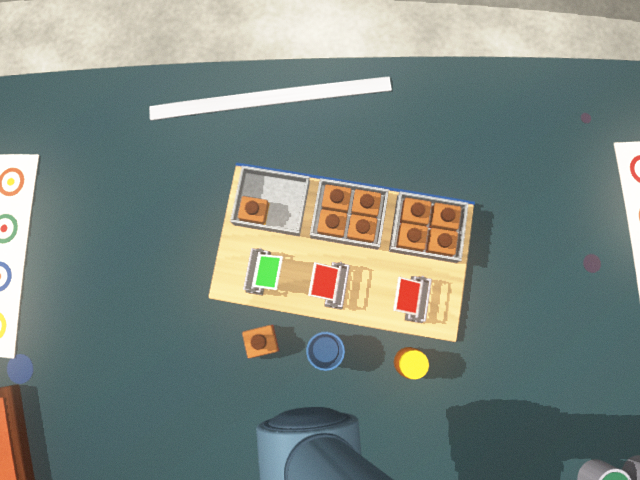

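View pics/side0.png

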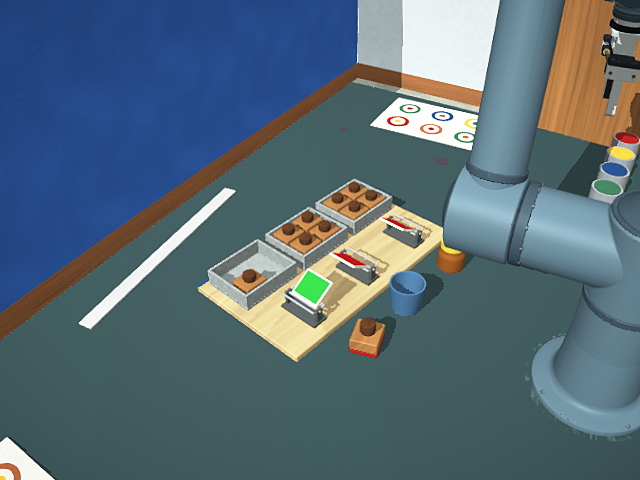

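The top view shows the three bays from left (+y) to right. At (270,200) is the bin with a single block, and its tag at (267,271) shows green. At (348,212) and (428,225) are full bins, with red tags at (325,282) and (409,296). So all three tags are wrong. Next I'll measure the board's pose and the tag edges.

```bash
cat > h.py <<'E'
import numpy as np,cv2,pickle
def rays(d,uv):
    uv=np.asarray(uv,float).reshape(-1,2);K=d["mtx"]
    p=cv2.undistortPoints(uv.reshape(-1,1,2),K,np.array([d["k1"],0,0,0.])).reshape(-1,2)
    T=d["cam_to_world"];D=np.c_[p,np.ones(len(p))]@T[:3,:3].T
    return T[:3,3],D
def onz(d,uv,z):
    o,D=rays(d,uv);return o+D*((z-o[2])/D[:,2])[:,None]
def masks(d):
    h=cv2.cvtColor(d["color"],cv2.COLOR_RGB2HSV);H,S,V=cv2.split(h)
    red=((H<4)|(H>176))&(S>190)&(V>120);g=(H>50)&(H<70)&(S>150)&(V>120)
    return red.astype(np.uint8),g.astype(np.uint8)
def comps(m,lo=150):
    n,l,st,c=cv2.connectedComponentsWithStats(m)
    return [(l==i) for i in range(1,n) if st[i,4]>=lo]
E
python3 - <<'E'
from h import *
D={n:pickle.load(open(n+"0.pkl","rb")) for n in("top","side")}
for n,d in D.items():
    r_,g=masks(d)
    o,_=rays(d,[[0,0]])
    for nm,m in(("red",r_),("green",g)):
        for c in comps(m):
            v,u=np.nonzero(c); b=cv2.boxPoints(cv2.minAreaRect(np.c_[u,v].astype(np.float32)))
            if u.max()-u.min()>100: continue
            z=d["range_z"][v,u];ok=z>0
            oo,R=rays(d,np.c_[u,v]);P=(oo+R*z[:,None])[ok]
            # plane pts
            print(n,nm,ok.sum(),u.mean().round(),v.mean().round(),"mean",P.mean(0).round(1),"z",np.percentile(P[:,2],[2,98]).round(1))
            i=P[:,2]>np.percentile(P[:,2],85);print("   top edge",P[i].mean(0).round(1))
            if n=="top": print("  box",b.round(0).tolist())
# board corners on z=15
d=D["top"]
h=cv2.cvtColor(d["color"],cv2.COLOR_RGB2HSV);m=((h[...,0]>12)&(h[...,0]<30)&(h[...,1]>60)&(h[...,2]>150)).astype(np.uint8)
m[:150]=0;m[345:]=0;m[:,:200]=0;m[:,480:]=0
v,u=np.nonzero(max(comps(m),key=lambda c:c.sum()))
b=cv2.boxPoints(cv2.minAreaRect(np.c_[u,v].astype(np.float32)))
P=onz(d,b,15);print(b.round(0),P.round(1),P.mean(0))
for i in range(4):
    e=P[(i+1)%4]-P[i];print(np.linalg.norm(e),np.arctan2(e[1],e[0]))
E
```

```text
top red 553 324.0 281.0 mean [475.4  -6.3  62.5] z [51.  73.9]
   top edge [477.8   7.8  72.2]
  box [[312.0, 294.0], [317.0, 265.0], [336.0, 269.0], [331.0, 297.0]]
top red 480 408.0 296.0 mean [ 447.1 -153.5   63.1] z [50.6 74.6]
   top edge [ 449.5 -139.3   73. ]
  box [[397.0, 309.0], [401.0, 280.0], [419.0, 282.0], [414.0, 311.0]]
top green 485 267.0 271.0 mean [494.7  95.1  63.1] z [52.3 74. ]
   top edge [492.   81.5  72.6]
  box [[256.0, 284.0], [261.0, 255.0], [278.0, 259.0], [273.0, 287.0]]
side red 171 627.0 138.0 mean [  99.7 -777.4   70.3] z [66.8 74.1]
   top edge [ 102.7 -761.    73.2]
side green 601 312.0 287.0 mean [496.7  96.6  62.8] z [51.  74.8]
   top edge [492.5  82.4  73.3]
[[207. 300.]
 [230. 164.]
 [478. 205.]
 [456. 342.]] [[ 446.3  214.2   15. ]
 [ 712.7  175.    15. ]
 [ 620.2 -305.7   15. ]
 [ 363.1 -246.7   15. ]] [535.60104244 -40.80571587  15.        ]
269.2823369449137 -0.1461809630670909
489.5524391545995 -1.7609655771282877
263.75249950803226 2.915634869694409
468.3052668896893 1.3922399433569392
```

Request:
{"method": "servo_tool", "body": {"deltas": [[[0, 0, 0, -0.163], [0, 0, 0, -0.163], [0, 0, 0, -0.163], [0, 0, 0, -0.163], [0, 0, 0, -0.163]]], "gripper": -1}}

```text
time_s: 0.72
tool_pos: [155.0, -630.9, 204.8]
orientation: [-2.709, -1.589, -0.001]
force: [0.3, 0.5, 1.1]
width: 0.504
```

Request:
{"method": "servo_tool", "body": {"deltas": [[[0, 0, 0, -0.163], [0, 0, 0, -0.163], [0, 0, 0, 0]]]}}

```text
time_s: 1.1
tool_pos: [155.0, -630.9, 204.9]
orientation: [-2.422, -1.999, -0.001]
force: [0.5, -1.3, -0.1]
width: 0.183
```

Request:
{"method": "servo_tool", "body": {"deltas": [[[0.048, 0.0163, 0, 0], [0.048, 0.0163, 0, 0], [0.048, 0.0163, 0, 0], [0.048, 0.0163, 0, 0], [0.048, 0.0163, 0, 0]]]}}

```text
time_s: 1.72
tool_pos: [280.7, -409.3, 205.3]
orientation: [2.425, 1.998, 0.0]
force: [1.8, -0.4, 0.8]
width: 0.008
```

Request:
{"method": "servo_tool", "body": {"deltas": [[[0.048, 0.0163, 0, 0], [0.048, 0.0163, 0, 0], [0.048, 0.0163, 0, 0], [0.048, 0.0163, 0, 0], [0.048, 0.0163, 0, 0]]]}}

```text
time_s: 2.35
tool_pos: [405.8, -188.9, 205.5]
orientation: [2.424, 1.997, 0.0]
force: [0.6, -0.6, 0.2]
width: 0.003
```

Request:
{"method": "servo_tool", "body": {"deltas": [[[0.048, 0.0163, 0, 0], [0.048, 0.0163, 0, 0], [0, 0, 0.03, 0], [0, 0, 0.03, 0], [0, 0, 0, 0]]]}}

```text
time_s: 2.98
tool_pos: [453.6, -101.2, 143.2]
orientation: [-2.419, -1.996, 0.004]
force: [0.3, -0.9, -0.1]
width: 0.008
```

Run:
```python
from bench import r
import cv2,pickle
print(r.observe())
for n in("top","wrist"):
    d=r.snapshot(n);cv2.imwrite(f"pics/{n}1.png",d["color"][:,:,::-1]);pickle.dump(d,open(n+"1.pkl","wb"))
```

```text
{'time_s': 2.975, 'joint_positions': array([-4.64251209e-01, -1.29901637e-01,  2.06905002e+00, -2.06884096e-05,
        1.20797266e+00, -2.73407947e-01]), 'joint_vel': array([-0.00732304, -0.0324754 , -0.0529826 ,  0.00101378,  0.01358962,
       -0.00960792]), 'joint_torque': array([ 1.42549966e-01, -2.33947527e+01, -2.89715481e+01,  6.16336288e-02,
       -7.95068080e-02,  1.24587020e-02]), 'tool_pos': array([ 453.5732604 , -101.20635674,  143.16021718]), 'orientation': array([-2.41908566, -1.99647834,  0.00353582]), 'force': array([ 0.25776213, -0.87131355, -0.14417222]), 'moment': array([-0.05987876, -0.03620004,  0.06360905]), 'width': 0.008260879130773809}
```

View pics/wrist1.png

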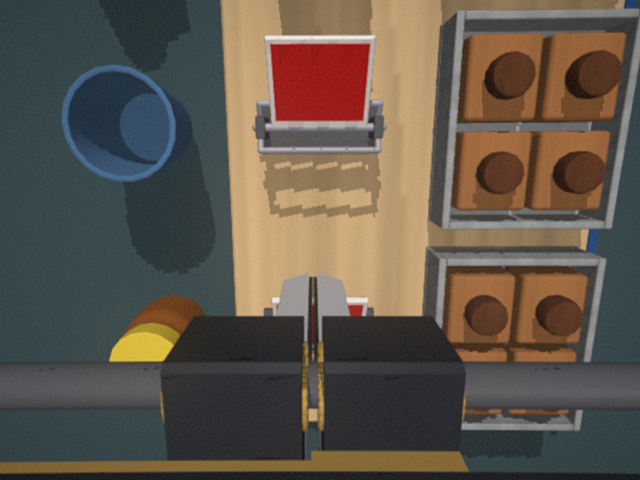

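View pics/top1.png

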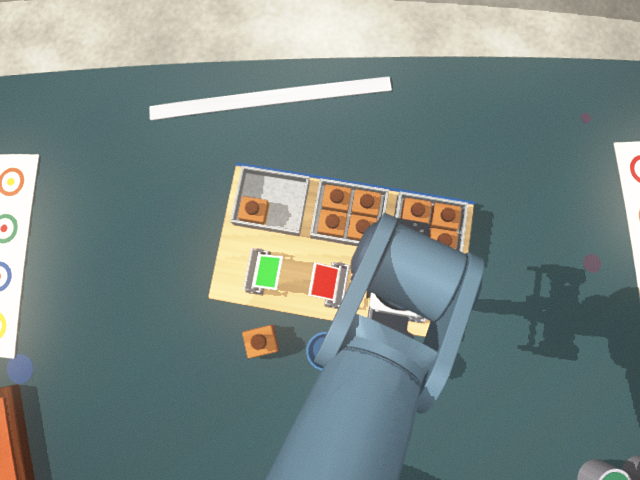

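The wrist view shows the finger tips at about (313,280), in line with the tag columns. The middle red tag's edge is at rows 36–40 and its hinge is near row 125. I'll check the middle tag's height and position from this second viewpoint.

```bash
cat >> h.py <<'E'
def wristT(d,s):
    T=np.eye(4);T[:3,:3]=cv2.Rodrigues(np.array(s["orientation"]))[0];T[:3,3]=s["tool_pos"]
    d["cam_to_world"]=T@d["hand_eye"];return d
E
python3 - <<'E'
from h import *
t=pickle.load(open("top0.pkl","rb"));w=pickle.load(open("wrist1.pkl","rb"))
w=wristT(w,dict(orientation=[-2.41908566,-1.99647834,0.0035],tool_pos=[453.57,-101.2,143.16]))
def quad(d,sel):
    c=[c for c in comps(masks(d)[0]) if sel(c)][0];v,u=np.nonzero(c)
    return cv2.boxPoints(cv2.minAreaRect(np.c_[u,v].astype(np.float32))),u.mean(),v.mean()
qt=quad(t,lambda c:abs(np.nonzero(c)[1].mean()-324)<10)[0];qw,uu,vv=quad(w,lambda c:np.nonzero(c)[0].mean()<140)
print(qt.round(),qw.round())
# edge ends / hinge ends: top: left side=edge ; wrist: upper=edge
qt=qt[np.argsort(qt[:,0])];qw=qw[np.argsort(qw[:,1])]
for nm,a,b in(("edge",qt[:2],qw[:2]),("hinge",qt[2:],qw[2:])):
    o1,D1=rays(t,[a.mean(0)]);o2,D2=rays(w,[b.mean(0)]);A=np.c_[D1[0],-D2[0]]
    k=np.linalg.lstsq(A,o2-o1,rcond=None)[0];p,q=o1+k[0]*D1[0],o2+k[1]*D2[0]
    print(nm,((p+q)/2).round(1),"miss",np.linalg.norm(p-q).round(1))
E
```

```text
[[312. 294.]
 [317. 265.]
 [336. 269.]
 [331. 297.]] [[271. 119.]
 [271.  45.]
 [368.  45.]
 [368. 119.]]
edge [477.9  10.9  77.1] miss 0.7
hinge [472.3 -24.3  50.9] miss 1.6
```

Request:
{"method": "servo_tool", "body": {"deltas": [[[0, 0, 0.03, 0], [0, 0, 0.03, 0], [0, 0, 0.02, 0], [0, 0, 0, 0], [0, 0, 0, 0]]]}}

```text
time_s: 3.7
tool_pos: [456.6, -103.0, 67.3]
orientation: [2.42, 1.999, 0.002]
force: [-0.1, 1.1, -0.3]
width: 0.006
```

Request:
{"method": "servo_tool", "body": {"deltas": [[[-0.012, 0, 0, 0], [-0.012, 0, 0, 0], [-0.01, 0, 0, 0], [-0.01, 0, 0, 0], [-0.01, 0, 0, 0]]]}}

```text
time_s: 4.32
tool_pos: [445.0, -156.1, 65.4]
orientation: [-2.421, -2.002, 0.0]
force: [0.5, 0.4, 0.6]
width: 0.003
```

Request:
{"method": "servo_tool", "body": {"deltas": [[[-0.008, 0, 0, 0], [-0.008, 0, 0, 0], [-0.008, 0, 0, 0], [-0.004, 0, 0, 0], [0, 0, 0, 0]]]}}

```text
time_s: 4.95
tool_pos: [439.9, -183.0, 65.4]
orientation: [-2.421, -2.001, -0.0]
force: [0.2, 0.4, -0.5]
width: 0.004
```

Request:
{"method": "servo_tool", "body": {"deltas": [[[0, 0, -0.035, 0], [0, 0, -0.035, 0], [0.04, 0, 0, 0], [0.04, 0, 0, 0], [0.04, 0, 0, 0]]]}}

```text
time_s: 5.58
tool_pos: [462.6, -63.6, 135.6]
orientation: [2.421, 2.002, 0.0]
force: [0.2, 0.4, 0.4]
width: 0.003
```

Request:
{"method": "servo_tool", "body": {"deltas": [[[0.04, 0, 0, 0], [0.04, 0.001, 0, 0], [0.032, 0, 0, 0], [0, 0, 0, 0], [0, 0, 0, 0]]]}}

```text
time_s: 6.2
tool_pos: [484.3, 44.5, 135.3]
orientation: [2.421, 2.002, -0.001]
force: [-0.1, 0.3, -0.4]
width: 0.009
```

Run:
```python
from bench import r
import cv2,pickle
print(r.observe()["tool_pos"])
for n in("top","wrist"):
    d=r.snapshot(n);cv2.imwrite(f"pics/{n}2.png",d["color"][:,:,::-1]);pickle.dump(d,open(n+"2.pkl","wb"))
```

```text
[484.310857    44.4812863  135.34744365]
```

View pics/wrist2.png

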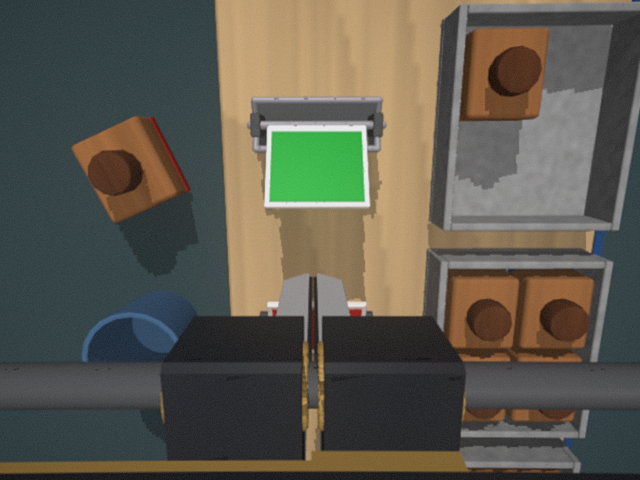

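View pics/top2.png

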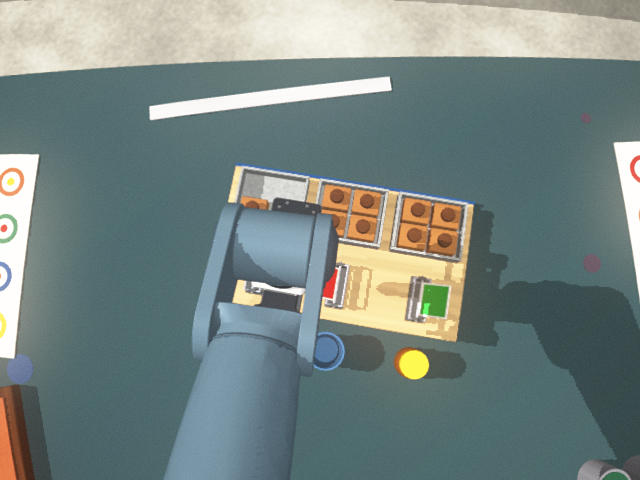

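The right tag at (434,300) in the top view is now green, and the left green tag's free edge is at row 207 in the wrist view. Before descending, I'll check where both edges sit in the gap.

Run:
```python
from h import *
w=wristT(pickle.load(open("wrist2.pkl","rb")),dict(orientation=[2.421,2.002,-0.001],tool_pos=[484.3,44.5,135.35]))
B=np.array([.189,.982])
for n,p,z in(("left edge",[318,207],76),("mid edge",[270,304],76),("mid edge",[364,304],76)):
    P=onz(w,[p],z)[0];print(n,P.round(1),"along board y from TCP",((P[:2]-[484.3,44.5])@B).round(1))
```

```text
left edge [492.5  72.7  76. ] along board y from TCP 29.2
mid edge [453.8  20.8  76. ] along board y from TCP -29.0
mid edge [508.6  10.4  76. ] along board y from TCP -28.9
```

Request:
{"method": "servo_tool", "body": {"deltas": [[[0, 0, 0.03, 0], [0, 0, 0.03, 0], [0, 0, 0.011, 0], [0, 0, 0, 0], [0.01, 0, 0, 0]]]}}

```text
time_s: 6.92
tool_pos: [487.5, 54.4, 65.7]
orientation: [2.421, 1.999, 0.002]
force: [0.2, -0.0, -0.1]
width: 0.007
```

Request:
{"method": "servo_tool", "body": {"deltas": [[[0.01, 0, 0, 0], [0.01, 0, 0, 0], [0.01, 0, 0, 0], [0.01, 0, 0, 0], [0.008, 0, 0, 0]]]}}

```text
time_s: 7.55
tool_pos: [495.5, 102.6, 64.4]
orientation: [-2.421, -2.002, 0.0]
force: [-0.5, 0.6, 0.1]
width: 0.005
```

Request:
{"method": "servo_tool", "body": {"deltas": [[[0.008, 0, 0, 0], [0.008, 0, 0, 0], [0.006, 0, 0, 0], [0.003, 0, 0, 0], [0, 0, 0, 0]]]}}

```text
time_s: 8.18
tool_pos: [500.1, 126.5, 64.4]
orientation: [-2.421, -2.002, 0.0]
force: [-0.5, 0.0, -0.4]
width: 0.006
```

Request:
{"method": "servo_tool", "body": {"deltas": [[[-0.02, 0, 0, 0], [-0.02, 0, 0, 0], [-0.02, 0, 0, 0], [-0.02, 0, 0, 0], [0, 0, 0, 0]]]}}

```text
time_s: 8.8
tool_pos: [485.0, 47.0, 64.5]
orientation: [2.423, 1.999, 0.0]
force: [-0.8, 0.3, 0.9]
width: 0.002
```

Run:
```python
from bench import r
import cv2,pickle
print(r.observe()["tool_pos"])
for n in("wrist",):
    d=r.snapshot(n);cv2.imwrite(f"pics/{n}3.png",d["color"][:,:,::-1])
```

```text
[485.01468291  46.96514591  64.50445621]
```

View pics/wrist3.png

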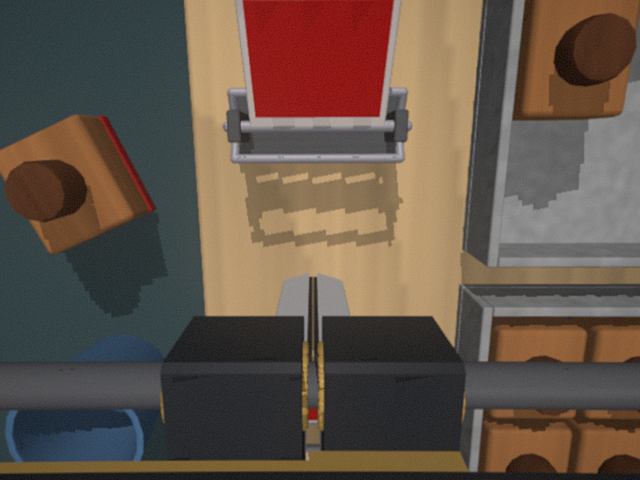

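The left tag at (318,60) now shows red. Next I'll push the middle tag towards -y.

Request:
{"method": "servo_tool", "body": {"deltas": [[[-0.01, 0, 0, 0], [-0.012, 0, 0, 0], [-0.01, 0, 0, 0], [-0.01, 0, 0, 0], [-0.01, 0, 0, 0]]]}}

```text
time_s: 9.48
tool_pos: [475.1, -4.0, 64.5]
orientation: [2.421, 2.002, -0.0]
force: [0.3, -0.7, -0.2]
width: 0.003
```

Request:
{"method": "servo_tool", "body": {"deltas": [[[-0.01, 0, 0, 0], [-0.008, 0, 0, 0], [-0.008, 0, 0, 0], [-0.006, 0, 0, 0], [-0.002, 0, 0, 0]]]}}

```text
time_s: 10.1
tool_pos: [468.9, -37.0, 64.5]
orientation: [-2.421, -2.001, -0.0]
force: [1.2, 0.5, 0.7]
width: 0.002
```

Request:
{"method": "servo_tool", "body": {"deltas": [[[0, 0, 0, 0], [0, 0, -0.04, 0], [0, 0, -0.05, 0], [0, 0, -0.05, 0], [-0.05, 0, 0, 0]]]}}

```text
time_s: 10.72
tool_pos: [462.4, -85.5, 209.5]
orientation: [2.409, 2.003, 0.007]
force: [1.4, 0.8, -0.1]
width: 0.004
```

Request:
{"method": "servo_tool", "body": {"deltas": [[[-0.05, -0.015, 0, 0], [-0.05, -0.015, 0, 0], [-0.05, -0.015, 0, 0], [-0.05, -0.015, 0, 0], [-0.05, -0.015, 0, 0]]]}}

```text
time_s: 11.35
tool_pos: [338.1, -318.4, 204.6]
orientation: [2.42, 2.002, 0.0]
force: [-0.8, -0.4, 0.1]
width: 0.007
```

Request:
{"method": "servo_tool", "body": {"deltas": [[[-0.05, -0.015, 0, 0], [-0.05, -0.015, 0, 0], [-0.05, -0.015, 0, 0], [-0.05, -0.015, 0, 0], [0, 0, 0, 0]]]}}

```text
time_s: 11.98
tool_pos: [240.9, -504.4, 204.2]
orientation: [-2.424, -1.998, 0.0]
force: [-1.0, 0.2, -0.4]
width: 0.007
```

Run:
```python
from bench import r
import cv2,pickle
print(r.observe()["tool_pos"],r.observe()["time_s"])
for n in("top","side"):
    d=r.snapshot(n);cv2.imwrite(f"pics/{n}4.png",d["color"][:,:,::-1])
```

```text
[ 240.89264073 -504.39889034  204.16009812] 11.975
```

View pics/top4.png

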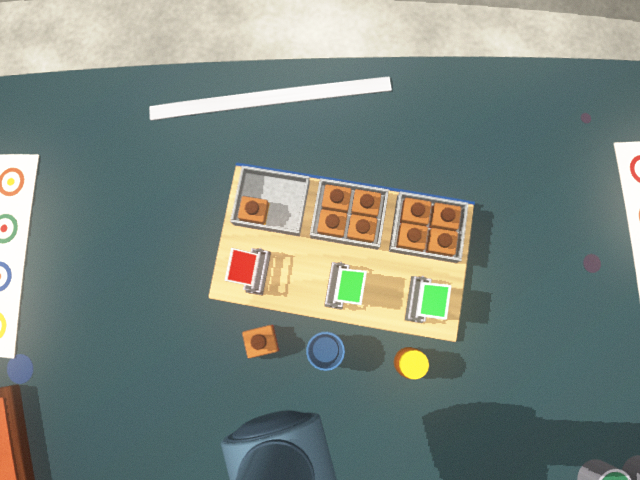

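View pics/side4.png

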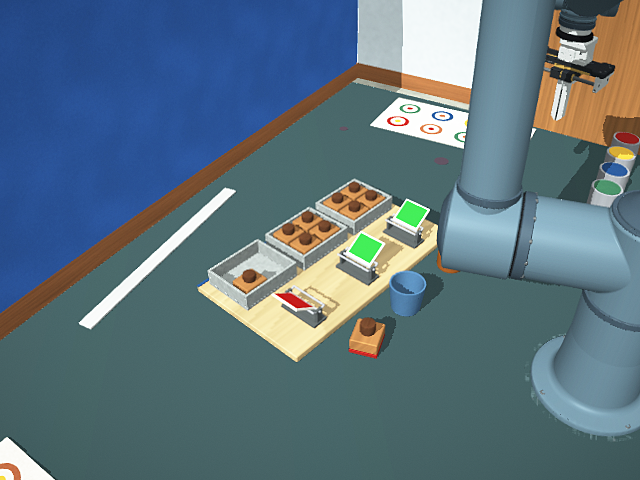

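The top view shows the left tag red at (242,267) and the other two green at (351,286) and (434,300). The block (260,341), cup (325,351) and jar (413,364) haven't moved, so I'm handing the job in.

```bash
python3 -c "
from bench import r
print(r.finish_job())"
```

```text
the job is handed in; nothing more can be done
None
```

All three tags were wrong, so I pushed each one over with the closed fingertips. The tag of the bin with one block left now shows red, and the tags of the two full bins show green. I handed the job in at about 12 s.

In the last top and side pictures, all three tags rested on the correct stops. The loose block, cup and jar stood where they had been, and the arm was well clear. Measured forces at the end of each move stayed around 1 to 2 N. The position checks agreed to within about 2 mm, except the coarse board outline from the colour mask: its edges disagreed by up to 20 mm. I took the board's angle from the tags instead.

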